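# Shut and lock the filter hatch of the water purifier

## Task

The filter of the countertop water purifier has been changed: swing its grey hatch shut, push the sprung stud on the hatch in and turn it clockwise by about a quarter turn until it locks, then let go so that it springs up into its lock. Feel for the stud's stops and do not ram or wrench it against them, and leave the salt shaker, mug and steel cup beside the purifier where they stand.

Things in the scene. Friction and masses are not known exactly. Their poses are not given: they have to be found in the camera images.
- purifier: white box-shaped countertop water purifier, fixed, 210 x 210 x 100 mm (top 100 mm above the worktop). Origin under its centre; x points from its front (dark panel with a round button) to its back, y to the left seen from the front, z up. The hatch covers an open filter bay in its top
- hatch_hinge (a point): middle of the hatch's hinge line, 70 mm behind the purifier's centre, at the housing's top (z 100 mm); the hinge line runs along the purifier's y. Its axes are the purifier's.
- hatch (a joint): opening angle of the grey hatch in rad: 0 shut, grows as its front edge swings up (to 1.3). A plate 145 mm from hinge to front edge, 120 mm wide, 8 mm thick; shut, its underside lies on the housing's top. Its hinge is stiff: it stays where it is left; 2 to 5 N at the front edge close it
- hatch_front (a point): point on the hatch's outer (upper) face, on its middle line, 128 mm from the hinge line and 17 mm from the front edge: a free strip in front of the stud, for pushing the hatch shut. x: along the hatch to the hinge, z: outward normal. With the hatch shut it is 108 mm above the worktop
- stud_head (a point): on the stud's axis, at the top of its black round collar (40 mm diameter, 6 mm thick), hatch shut and stud out 136 mm above the worktop. The stud stands on the hatch's middle line, 90 mm from the hinge, and points along the hatch's normal. On the collar is an orange grip bar 10 mm wide, 38 long, 22 high; fingertips can press the collar. Site y: along the bar to its white mark; z: up the axis
- stud_push (a joint): depth of the stud in m: 0 out (collar's underside 22 mm above the hatch). A damped spring pushes back: 5 N at 0, 0.3 N more per mm, 3 N more at 20 mm/s. The receptacle sits at an unseen height: the stud meets its floor anywhere from 6 to 19 mm (7 to 11 N; then the force rises steeply), can turn only within 1.8 mm of the floor, and once locked springs up to 4.3 mm above the floor and stays
- stud_turn (a joint): angle of the stud in rad, growing clockwise seen from above: 0 unlocked, bar across the hatch (white mark to the purifier's +y); about 1.5 locked, white mark to the hinge. Beyond 0.2 the lug runs into a ledge, or under it if deep enough (the ledge then keeps it down also if let go); from 1.34 it can spring up into the notch; at 1.6 it meets the end wall. Turning takes about 0.05 N m
- salt_shaker: small salt shaker with a grey cap, 44 mm across, 90 mm high, standing to the left of the purifier; origin under its centre
- mug_1: white mug with a handle, 86 x 118 x 92 mm, standing to the right of the purifier; origin under its centre
- steel_cup_1: steel tumbler, 76 mm across, 100 mm high, standing behind the purifier; origin under its centre
- stud_pin: the stud's steel pin with its lug (3 mm across, 5 mm high, on a 14 mm radius, 10 mm below the hatch's underside when out), which works in a steel receptacle in the filter bay; hidden when the hatch is shut. Turns and sinks with the stud. Origin on the stud's axis, 36 mm below stud_head

How it is judged:
By the outcome, as a careful person would: the job done as asked, in the order asked, and still so for the second after the job is handed in, with the robot touching nothing.
It also fails if it takes over 72 s, if anything falls off the work surface, if the arm or the gripper's body presses on something with over 40 N, if the wrist force passes 120 N, or if a joint passes its speed limit or range.

## Robot

A 6-joint arm with a two-finger parallel gripper is mounted at the origin on a cart in front of the work surface, level with it; the furniture and walls round the work are solid. World frame = base frame: x ahead of the robot, y to its left, z up, the work surface at z = 0. Lengths are in mm, angles in rad, forces in N, time in s.
With the tool pointing down it reaches from about 425 to 950 mm from the base axis. Payload 14.7 kg.
Tool frame: the origin (TCP) lies on the centre line of the jaws, within the pads' length; the fingertips stand 14 mm ahead of it and the grasp point (between the pads) lies 5 mm behind it; z points along the fingers, x is the direction in which the jaws open and shut, and the axes are right-handed (so a half turn about z gives the same grasp; the last joint's range is limited). The gripper opens to 85 mm and grips with 20 to 120 N. Pads are 22 mm wide; open, the fingers measure 114 mm over their backs; the gripper's body (76 mm by 85 mm) begins 54 mm behind the grasp point. The pads swing forward as they close: fully open they stand 13 mm farther back than shut.
Start: joints at [1.215, 0.48, 1.596, -0, 1.065, -0.047], TCP at [197.521, 619.256, 211.197] pointing down, gripper open.
Joint ranges: [-2.75, 2.75], [-0.82, 2.05], [0.23, 2.67], [-1.56, 4.7], [0.09, 2.69], [-2.92, 2.92]. Speed limits (rad/s): [1.89, 1.89, 2.39, 3.01, 3.01, 3.01].

## Interface

Orientations are given as a unit quaternion [x, y, z, w].
In Python, from plant import get_obs, capture, camera_info, close_job gives the robot as it stands. The module is installed in compiled form; this text tells all that it offers.
- The arm moves only by the tool jog_arm, never from a script. Its argument "motion" is a list of rows, each an object of numbers: "wx", "wy", "wz": the turn, a rotation vector about the world's x, y, z as a fraction of full scale; "x", "y", "z": the shift along the world's x, y, z as a fraction of full scale; "hand": the opening in per cent of the stroke, from 0 (shut) to 100 (fully open). A call has 1 to 20 rows; each row is the pose to reach, as a shift and turn from the pose commanded when the call began, turning the shorter way round; what a row does not reach only later rows make up. Full scale, the value 1, is 0.2 m for a shift and 180 degrees for a turn. A row lasts 1/8 s, in which the tool goes at most 62.5 mm and 10.7 degrees, less where a joint would pass 70% of its speed; a pose out of reach is approached as far as the arm can. A call with a number of a shift or a turn outside -1 to 1 is refused whole. A call with a gripper value outside its range is refused whole. The fingers move at their own pace and stop on an object; "squeeze" is the grip in N (left out, the last holds). Time passes only in rows, so rows that repeat a pose let the fingers close. It gives the time, the measured TCP pose, the force and the opening at its end, in the units of the state.
- get_obs(): the state, without advancing time (a new reading comes with each control period).
- capture(name): name is "side" or "top" or "wrist"; returns the picture (400x640x3 uint8, red, green, blue); there is no depth.
- camera_info(name): a dict with "intrinsics" (3x3 intrinsics, pixels), "rvec" (rotation vector, rad) and "tvec" (3), from world to camera coordinates, as OpenCV has them. Camera axes: x right, y down, z forward; pixel columns grow to the right and rows downward; lengths in mm; the calibration is good to about 2 mm. The wrist camera is an equidistant fisheye: a pixel r from the principal point sees the ray r / f radians off the axis. A picture is of the moment at which its call begins: read the wrist's pose just before it. camera_info takes no time and is no camera call; for the wrist camera it gives the pose at the moment of the call.
- close_job(): hands the job in, once; it reports no verdict.
The state is a dict: "time": time; "q": joint angles; "qd": joint speeds; "effort": joint torques, N m; "ee_pos": TCP position; "tool_rot": TCP orientation; "force": force on the tool from outside, world axes, zero at the start; "ft_torque": the same for the moment, N m; "finger_gap": finger opening in mm.
Only numpy, scipy, OpenCV 4.12 (cv2) and the standard library are available. Lean on these libraries where they do the work, as an engineer would, in place of code of your own. Each camera call takes 0.05 s, during which the arm holds its last target.

## Working session

There is one attempt and no reset: what is moved stays moved. The work goes in short steps, Python scripts to look and compute and a tool call to move; the robot and the scene stay as the last step left them, time stands still between calls to the robot, and variables do not carry over. Pictures are saved under pics/ and viewed, and the job is handed in when it is done.

Besides the shell and the picture viewer there is one more tool, called as name([rows], argument=value, ...), one row to a line, values as JSON. jog_arm: Moves the arm, as the interface text tells. Its arguments: {"type":"object","properties":{"motion":{"type":"array","items":{"type":"object","properties":{"wx":{"type":"number","minimum":-1,"maximum":1},"wy":{"type":"number","minimum":-1,"maximum":1},"wz":{"type":"number","minimum":-1,"maximum":1},"x":{"type":"number","minimum":-1,"maximum":1},"y":{"type":"number","minimum":-1,"maximum":1},"z":{"type":"number","minimum":-1,"maximum":1},"hand":{"type":"number"}}}},"squeeze":{"type":"number"}},"required":["motion"]}

```bash
mkdir -p pics; python3 - <<'E'
from plant import *
import cv2
for n in ["side","top","wrist"]:
    im=capture(n); cv2.imwrite(f"pics/{n}0.png",im[:,:,::-1])
    i=camera_info(n); print(n,i)
print(get_obs())
E
```

```text
side {'intrinsics': array([[397.88220992,   0.        , 318.84807659],
       [  0.        , 397.88220992, 199.78868937],
       [  0.        ,   0.        ,   1.        ]]), 'rvec': array([ 0.22072294, -2.78607435,  1.25857148]), 'tvec': array([627.09421526, 129.08960039, 904.10216238])}
top {'intrinsics': array([[384.18070817,   0.        , 323.47747327],
       [  0.        , 384.18070817, 196.14205409],
       [  0.        ,   0.        ,   1.        ]]), 'rvec': array([ 2.1537636 , -2.15921776,  0.16535095]), 'tvec': array([  14.44450272,  628.49806778, 1071.79784678])}
wrist {'intrinsics': array([[309.70691629,   0.        , 318.05477824],
       [  0.        , 309.70691629, 201.37105271],
       [  0.        ,   0.        ,   1.        ]]), 'rvec': array([-2.35418202, -1.72080745, -0.23070577]), 'tvec': array([-649.58961584,  -35.1690252 ,  378.80113821])}
{'time': 0.15, 'q': array([ 1.21541162e+00,  4.80678272e-01,  1.59672647e+00,  6.83862644e-06,
        1.06509749e+00, -4.66063165e-02]), 'qd': array([-5.81367527e-05, -6.46851315e-04, -1.10370160e-03, -1.07252675e-03,
        9.50013629e-04, -1.12117269e-03]), 'effort': array([ 1.31476318e-03, -9.51143718e+01, -4.30472267e+01,  5.94685184e-05,
        7.93089130e-03, -1.45652024e-05]), 'ee_pos': array([197.3995473 , 618.95751754, 210.72699144]), 'tool_rot': array([ 8.07433565e-01,  5.89958331e-01, -3.80963645e-04,  2.48413858e-04]), 'force': array([0.20102844, 0.1495959 , 0.51229296]), 'ft_torque': array([ 0.03033401, -0.041486  , -0.01312273]), 'finger_gap': 85.3183759075033}
```

View pics/side0.png

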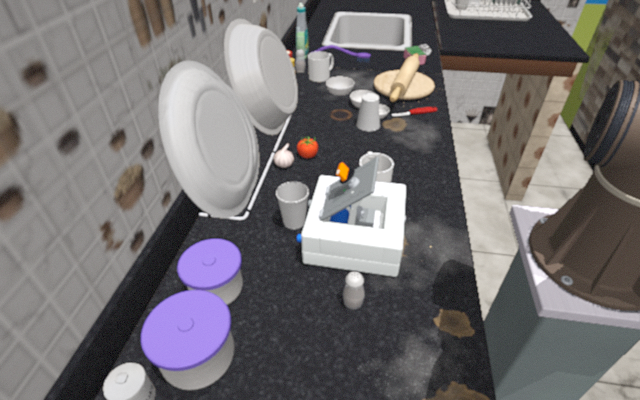

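View pics/top0.png

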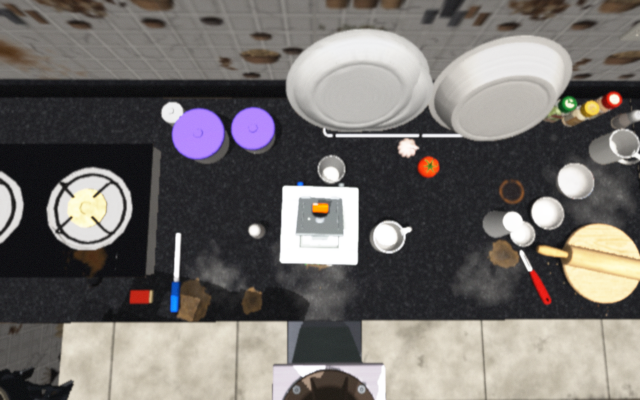

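View pics/wrist0.png

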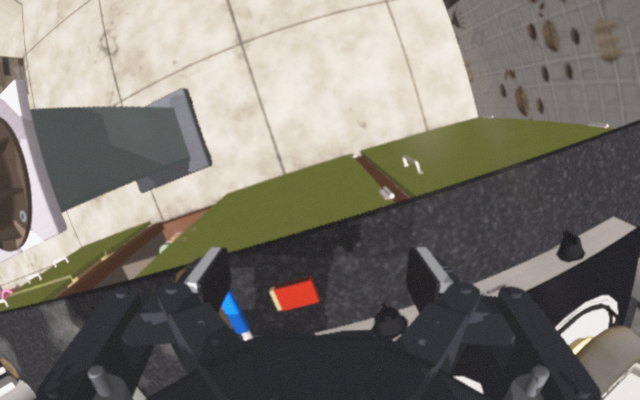

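```bash
cat > h.py <<'E'
import numpy as np,cv2
from plant import *
from scipy.spatial.transform import Rotation as R
def cam(n):
    i=camera_info(n); return i['intrinsics'],cv2.Rodrigues(i['rvec'])[0],i['tvec']
def ray(n,uv):
    K,Rm,t=cam(n); uv=np.atleast_2d(uv).astype(float)
    d=np.c_[(uv-K[:2,2])/[K[0,0],K[1,1]],np.ones(len(uv))]@Rm
    return -Rm.T@t,d
def onz(n,uv,z):
    o,d=ray(n,uv); return o+d*((z-o[2])/d[:,2])[:,None]
def tri(uvs,uvt):
    out=[]
    o1,d1=ray('side',uvs);o2,d2=ray('top',uvt)
    for a,b in zip(d1,d2):
        A=np.c_[a,-b]; s=np.linalg.lstsq(A,o2-o1,rcond=None)[0]
        p,q=o1+a*s[0],o2+b*s[1]; out.append(np.r_[(p+q)/2,np.linalg.norm(p-q)])
    return np.array(out)
def proj(n,P):
    K,Rm,t=cam(n); p=np.atleast_2d(P)@Rm.T+t; p=p@K.T; return p[:,:2]/p[:,2:]
E
python3 - <<'E'
import cv2
a=cv2.imread('pics/side0.png');b=cv2.imread('pics/top0.png')
cv2.imwrite('pics/side0z.png',cv2.resize(a[140:320,260:430],None,fx=4.4,fy=3.3*1,interpolation=cv2.INTER_CUBIC)[:600,:800]) if 0 else cv2.imwrite('pics/side0z.png',cv2.resize(a[145:285,270:430],None,fx=4,fy=4,interpolation=cv2.INTER_CUBIC))
cv2.imwrite('pics/top0z.png',cv2.resize(b[150:275,240:420],None,fx=4,fy=4,interpolation=cv2.INTER_CUBIC))
E
```

```text
(no output)
```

View pics/side0z.png

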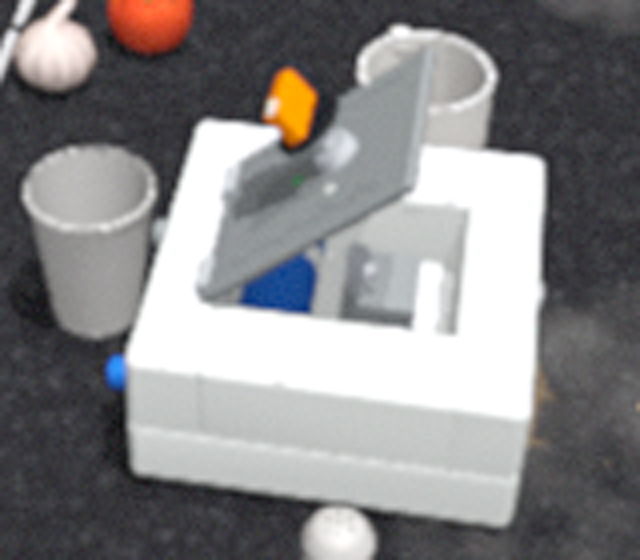

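View pics/top0z.png

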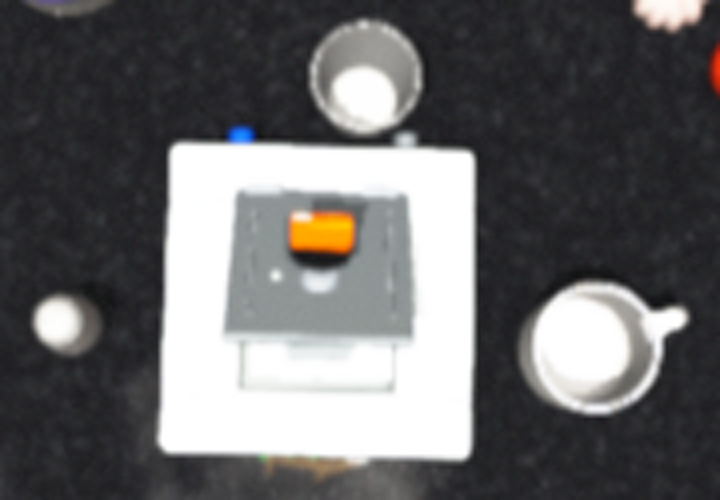

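```bash
python3 - <<'E'
from h import *
np.set_printoptions(precision=1,suppress=True)
z=lambda a:np.array(a)/4.+[240,150]
print('camtop',ray('top',[[0,0]])[0])
C=onz('top',z([[168,143],[476,150],[472,457],[158,454]]),100);print(C)
print('c',C.mean(0), [np.linalg.norm(C[i]-C[i-1]) for i in range(4)])
s=lambda a:np.array(a)/4.+[270,145]
D=onz('side',s([[203,118],[545,157],[533,415],[128,362]]),100);print(D,D.mean(0)) # BL-back-?, 
# hatch front corners: left-front (+y) and right-front
F=tri(s([[412,190],[434,45]]),z([[223,336],[413,340]]));print('front corners',F)
print('salt',onz('top',z([[58,323]]),90),'mug',onz('top',z([[585,347]]),92),'cup',onz('top',z([[366,75]]),100))
print(onz('top',z([[686,318]]),50))
E
```

```text
camtop [ 474.7   29.4 1147.9]
[[649.8 128.1 100. ]
 [644.7 -84.7 100. ]
 [435.4 -78.6 100. ]
 [438.3 132.4 100. ]]
c [542.   24.3 100. ] [np.float64(211.55012576429246), np.float64(212.84014982995905), np.float64(209.2951486891914), np.float64(210.99257451413968)]
[[642.9 -80.3 100. ]
 [435.4 -73.2 100. ]
 [441.4 134.4 100. ]
 [648.6 129.5 100. ]] [542.1  27.6 100. ]
front corners [[512.7  83.9 196.1   0.8]
 [509.1 -32.9 201.6   2.1]]
salt [[526.6 202.8  90. ]] mug [[ 509.1 -158.1   92. ]] cup [[697.6  -8.9 100. ]]
[[ 530.9 -238.5   50. ]]
```

jog_arm([
  {"z": 0.2, "hand": 0},
  {"x": 0.1, "y": -0.18, "z": 0.3, "wz": 0.02, "hand": 0},
  {"x": 0.25, "y": -0.44, "z": 0.3, "wz": 0.05, "hand": 0},
  {"x": 0.4, "y": -0.72, "z": 0.3, "wz": 0.09, "hand": 0},
  {"x": 0.54, "y": -0.98, "z": 0.3, "wz": 0.09, "hand": 0},
])

```text
invalid input at $.motion[0]: expected keys wx, wy, wz, x, y, z, hand
```

jog_arm([
  {"x": 0.13, "y": -0.24},
  {"x": 0.27, "y": -0.49},
  {"x": 0.4, "y": -0.74},
  {"x": 0.53, "y": -0.98},
])

```text
invalid input at $.motion[0]: expected keys wx, wy, wz, x, y, z, hand
```

jog_arm([
  {"x": 0.13, "y": -0.24},
  {"x": 0.27, "y": -0.49},
  {"x": 0.4, "y": -0.74},
  {"x": 0.51, "y": -0.98},
  {"x": 0.51, "y": -0.98},
])

```text
invalid input at $.motion[0]: expected keys wx, wy, wz, x, y, z, hand
```

```bash
cat > o.py <<'E'
from h import *
import sys
np.set_printoptions(precision=3,suppress=True)
o=get_obs(); r=R.from_quat(o['tool_rot']); x=r.apply([1,0,0]); z=r.apply([0,0,1])
print('t',round(o['time'],2),'p',o['ee_pos'],'yaw',np.arctan2(x[1],x[0]),'z',z,'F',o['force'],'T',o['ft_torque'],'gap',o['finger_gap'],'q',o['q'])
for n in sys.argv[2:]:
    im=capture(n)[:,:,::-1]
    if n=='side': im=cv2.resize(im[125:285,250:450],None,fx=4,fy=3.75,interpolation=cv2.INTER_CUBIC)
    if n=='top': im=cv2.resize(im[150:275,240:420],None,fx=4,fy=4,interpolation=cv2.INTER_CUBIC)
    cv2.imwrite(f'pics/{n}{sys.argv[1]}.png',im)
E
python3 o.py 1 side top
```

```text
t 0.15 p [197.4   618.958 210.727] yaw 1.2620146383521302 z [-0.    -0.001 -1.   ] F [0.201 0.15  0.512] T [ 0.03  -0.041 -0.013] gap 85.3183759075033 q [ 1.215  0.481  1.597  0.     1.065 -0.047]
```

jog_arm([
  {"x": 0, "y": 0, "z": 0.2, "wx": 0, "wy": 0, "wz": 0, "hand": 0},
  {"x": 0.1, "y": -0.18, "z": 0.3, "wx": 0, "wy": 0, "wz": 0.02, "hand": 0},
  {"x": 0.25, "y": -0.44, "z": 0.3, "wx": 0, "wy": 0, "wz": 0.05, "hand": 0},
  {"x": 0.4, "y": -0.72, "z": 0.3, "wx": 0, "wy": 0, "wz": 0.09, "hand": 0},
  {"x": 0.54, "y": -0.98, "z": 0.3, "wx": 0, "wy": 0, "wz": 0.09, "hand": 0},
  {"x": 0.54, "y": -0.98, "z": 0.3, "wx": 0, "wy": 0, "wz": 0.09, "hand": 0},
])

```text
time: 1.0
ee_pos: [306.9, 420.1, 271.4]
tool_rot: [0.718, 0.697, -0.0, 0.0]
force: [-1.4, 0.8, 0.1]
finger_gap: 0.3
```

```bash
python3 o.py 1
```

```text
t 1.0 p [306.915 420.102 271.449] yaw 1.5410708177697239 z [ 0.    -0.001 -1.   ] F [-1.439  0.822  0.092] T [0.012 0.011 0.003] gap 0.27906221813075077 q [ 0.882  0.237  1.815 -0.001  1.09  -0.659]
```

jog_arm([
  {"x": 0.13, "y": -0.24, "z": 0, "wx": 0, "wy": 0, "wz": 0, "hand": 0},
  {"x": 0.27, "y": -0.49, "z": 0, "wx": 0, "wy": 0, "wz": 0, "hand": 0},
  {"x": 0.4, "y": -0.74, "z": 0, "wx": 0, "wy": 0, "wz": 0, "hand": 0},
  {"x": 0.53, "y": -0.98, "z": 0, "wx": 0, "wy": 0, "wz": 0, "hand": 0},
])

```text
time: 1.5
ee_pos: [412.2, 226.4, 271.4]
tool_rot: [0.716, 0.698, 0.0, 0.0]
force: [1.6, 0.8, -0.3]
finger_gap: 0.3
```

jog_arm([
  {"x": 0.13, "y": -0.24, "z": 0, "wx": 0, "wy": 0, "wz": 0, "hand": 0},
  {"x": 0.27, "y": -0.49, "z": 0, "wx": 0, "wy": 0, "wz": 0, "hand": 0},
  {"x": 0.4, "y": -0.74, "z": 0, "wx": 0, "wy": 0, "wz": 0, "hand": 0},
  {"x": 0.54, "y": -0.98, "z": 0, "wx": 0, "wy": 0, "wz": 0, "hand": 0},
  {"x": 0.54, "y": -0.98, "z": -0.1, "wx": 0, "wy": 0, "wz": 0, "hand": 0},
  {"x": 0.54, "y": -0.98, "z": -0.1, "wx": 0, "wy": 0, "wz": 0, "hand": 0},
])

```text
time: 2.25
ee_pos: [518.9, 31.4, 250.0]
tool_rot: [0.717, 0.698, -0.001, -0.001]
force: [0.5, 0.7, -0.1]
finger_gap: -0.2
```

```bash
python3 o.py 2 side top
```

```text
t 2.25 p [518.946  31.358 250.027] yaw 1.543972956042211 z [-0.003  0.    -1.   ] F [ 0.536  0.732 -0.133] T [0.032 0.018 0.041] gap -0.23031879377007966 q [ 0.002  0.258  1.842  0.     1.044 -1.542]
```

View pics/side2.png

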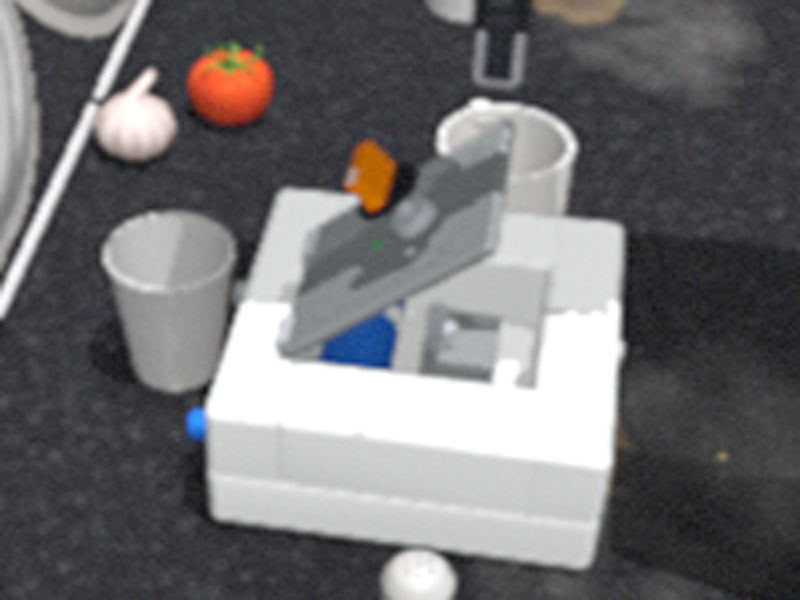

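```bash
python3 - <<'E'
from h import *
for z in (250,236,230): 
    p=proj('side',[519,31.4,z])[0]; print(z,p,(p-[250,125])*[4,3.75])
E
```

```text
250 [373.40825405 154.18285428] [493.63301618 109.43570354]
236 [372.84428346 159.99839849] [491.37713385 131.24399434]
230 [372.60659376 162.44940398] [490.42637502 140.43526493]
```

```bash
python3 - <<'E'
from h import *
im=capture('side')[:,:,::-1]
im=cv2.resize(im[90:190,310:440],None,fx=6,fy=6,interpolation=cv2.INTER_CUBIC)
im=np.clip(im.astype(float)*2+20,0,255).astype(np.uint8)
cv2.imwrite('pics/s3.png',im)
E
```

```text
(no output)
```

View pics/s3.png

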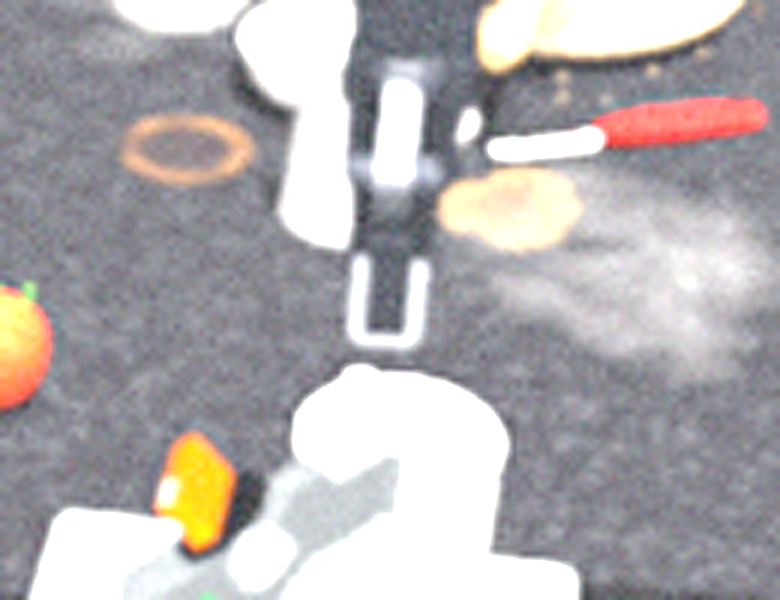

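View pics/top2.png

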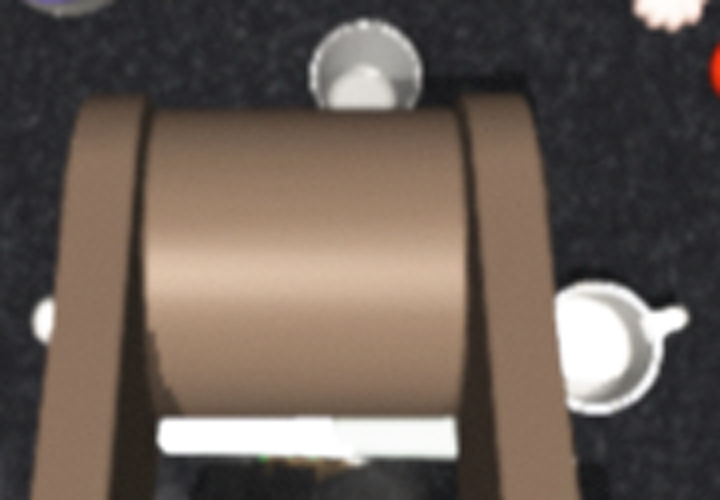

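```bash
python3 - <<'E'
from h import *
np.set_printoptions(precision=1,suppress=True)
for z in (236,250,266): print(onz('side',[374.5,147.5],z))
print(camera_info('side'), ray('side',[0,0])[0])
i=camera_info('wrist');K,Rm,t=cam('wrist');print('wrist cam pos',-Rm.T@t)
im=capture('wrist')[:,:,::-1];cv2.imwrite('pics/w3.png',im)
print(get_obs()['q'])
E
```

```text
[[518.3 -13.5 236. ]]
[[518.2   7.6 250. ]]
[[518.1  31.7 266. ]]
{'intrinsics': array([[397.9,   0. , 318.8],
       [  0. , 397.9, 199.8],
       [  0. ,   0. ,   1. ]]), 'rvec': array([ 0.2, -2.8,  1.3]), 'tvec': array([627.1, 129.1, 904.1])} [515.4 686.3 700.5]
wrist cam pos [453.2  33.7 415.1]
[ 0.   0.3  1.8  0.   1.  -1.5]
```

View pics/w3.png

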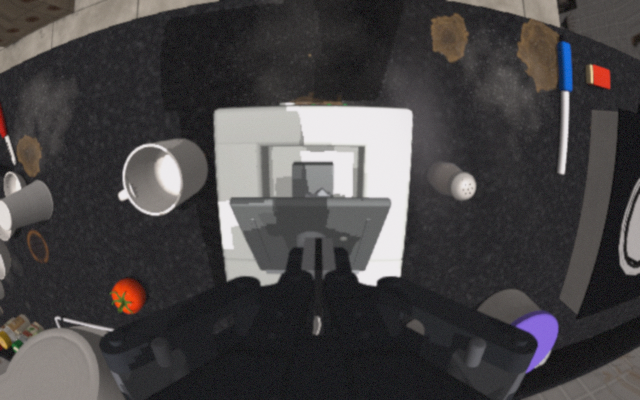

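```bash
python3 - <<'E'
from h import *
K,Rm,t=cam('wrist')
def pw(P):
    p=Rm@np.array(P)+t; r=np.hypot(p[0],p[1]); th=np.arctan2(r,p[2]); return K[:2,2]+K[0,0]*th*p[:2]/r
for z in (220,236,250,266,280): print(z,pw([519,31,z]),pw([508,31,z]))
for P in ([512,84,197],[510,-33,199],[438,132,100],[435,-78,100]): print(P,pw(P))
im=cv2.imread('pics/w3.png')[190:290,250:390]
cv2.imwrite('pics/w3z.png',cv2.resize(np.clip(im*2.0,0,255).astype(np.uint8),None,fx=5.5,fy=5.5,interpolation=cv2.INTER_CUBIC))
E
```

```text
220 [316.38267738 218.98828964] [315.94492227 203.06539638]
236 [316.25048011 227.28987126] [315.77290924 210.22333802]
250 [316.11716781 235.70425239] [315.59834743 217.51892124]
266 [315.93987029 246.962755  ] [315.36434785 227.34931235]
280 [315.75770977 258.61263048] [315.12156003 237.61140015]
[512, 84, 197] [387.81085911 198.14259424]
[510, -33, 199] [230.16283622 199.99407512]
[438, 132, 100] [412.77395667 104.01076549]
[435, -78, 100] [210.55980707 106.93206802]
```

View pics/w3z.png

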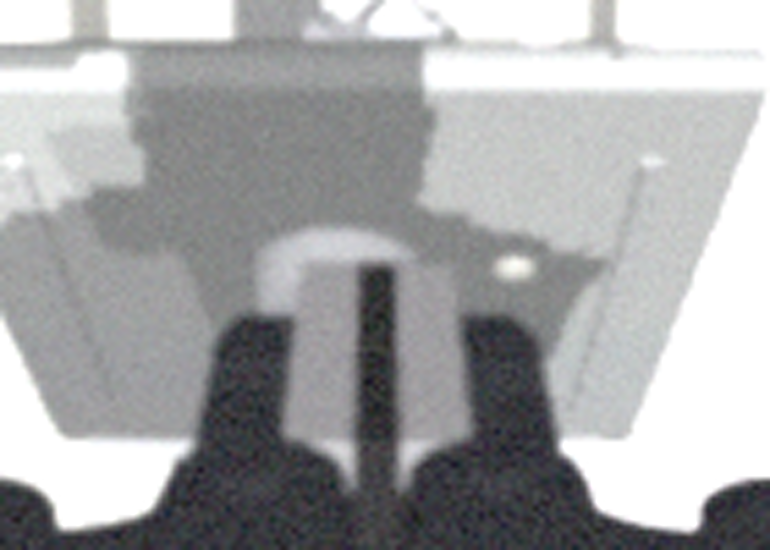

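```bash
python3 - <<'E'
from h import *
np.set_printoptions(precision=2,suppress=True)
K,Rm,t=cam('wrist'); o=get_obs(); Rt=R.from_quat(o['tool_rot']).as_matrix()
c=-Rm.T@t
print('cam in tool',Rt.T@(c-o['ee_pos'])); M=Rt.T@Rm.T; print('cam axes in tool\n',M)
def rayt(uv):
    d=(np.array(uv)-K[:2,2])/K[0,0]; th=np.hypot(*d); v=np.r_[np.sin(th)*d/th,np.cos(th)]; return M@v
ct=Rt.T@(c-o['ee_pos'])
for uv in [(410,250),(415,248),(228,250),(222,248)]:
    d=rayt(uv); s=(42.5*np.sign(d[0])-ct[0])/d[0]; print(uv,ct+s*d)
for z in (-30,-15,0,14): # tool-frame tip, front
  for y in (-11,0,11):
    p=M.T@(np.array([0,y,z])-ct); r=np.hypot(p[0],p[1]);print(z,y,K[:2,2]+K[0,0]*np.arctan2(r,p[2])*p[:2]/r)
E
python3 - <<'E'
import cv2
im=cv2.imread('pics/wrist0.png')[220:330,170:470]
cv2.imwrite('pics/w0z.png',cv2.resize(im,None,fx=2.6,fy=2.6,interpolation=cv2.INTER_CUBIC))
E
```

```text
cam in tool [  -0.04  -66.44 -163.33]
cam axes in tool
 [[ 1.    0.    0.  ]
 [-0.    0.96  0.26]
 [ 0.   -0.26  0.96]]
(410, 250) [ 42.5   -8.29 -36.35]
(415, 248) [ 42.5  -12.23 -43.02]
(228, 250) [-42.5   -7.09 -33.71]
(222, 248) [-42.5  -11.77 -42.01]
-30 -11 [318.13 240.48]
-30 0 [318.12 261.62]
-30 11 [318.11 281.41]
-15 -11 [318.12 229.22]
-15 0 [318.11 248.86]
-15 11 [318.11 267.46]
0 -11 [318.12 219.78]
0 0 [318.11 238.09]
0 11 [318.1  255.56]
14 -11 [318.11 212.28]
14 0 [318.11 229.46]
14 11 [318.1  245.96]
```

View pics/w0z.png

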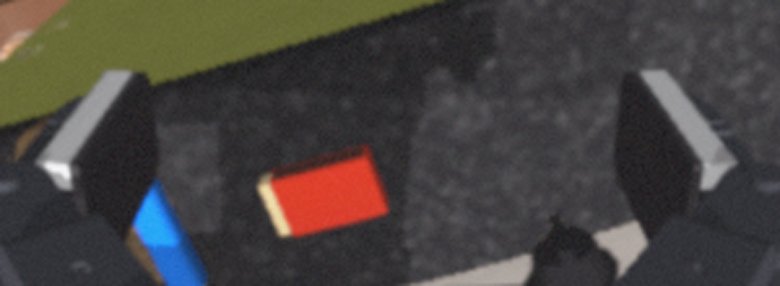

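jog_arm([
  {"x": 0.045, "y": -0.025, "z": -0.05, "wx": 0, "wy": 0, "wz": 0, "hand": 0},
  {"x": 0.045, "y": -0.025, "z": -0.1, "wx": 0, "wy": 0, "wz": 0, "hand": 0},
  {"x": 0.045, "y": -0.025, "z": -0.15, "wx": 0, "wy": 0, "wz": 0, "hand": 0},
  {"x": 0.045, "y": -0.025, "z": -0.2, "wx": 0, "wy": 0, "wz": 0, "hand": 0},
  {"x": 0.045, "y": -0.025, "z": -0.2, "wx": 0, "wy": 0, "wz": 0, "hand": 0},
])

```text
time: 3.08
ee_pos: [527.9, 26.3, 210.2]
tool_rot: [0.716, 0.698, -0.001, -0.001]
force: [-0.9, 0.0, 0.8]
finger_gap: 0.2
```

```bash
python3 o.py 4 side wrist
```

```text
t 3.08 p [527.853  26.272 210.232] yaw 1.544769329391015 z [-0.002 -0.    -1.   ] F [-0.909  0.038  0.845] T [ 0.006 -0.027 -0.   ] gap 0.17617301158601234 q [-0.008  0.313  1.873 -0.     0.957 -1.552]
```

View pics/side4.png

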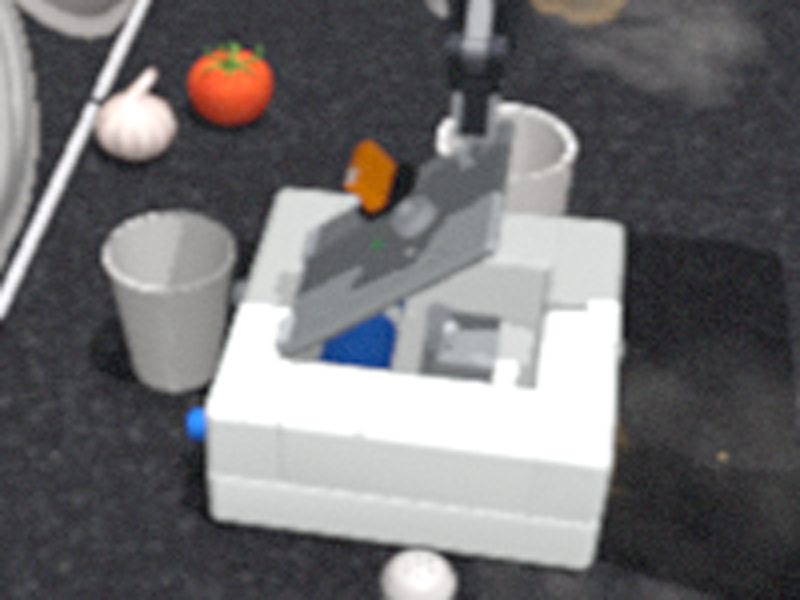

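```bash
python3 - <<'E'
from h import *
for z in (180,196,210,225,240,255): 
    p=proj('side',[528,34,z])[0]; print(z,(p-[250,125])*[4,3.75])
E
```

```text
180 [465.1680589  214.99726902]
196 [467.29735167 192.22014625]
210 [469.20615752 171.80158022]
225 [471.30037369 149.39967315]
240 [473.4472198  126.43478165]
255 [475.64870507 102.88541305]
```

View pics/wrist4.png

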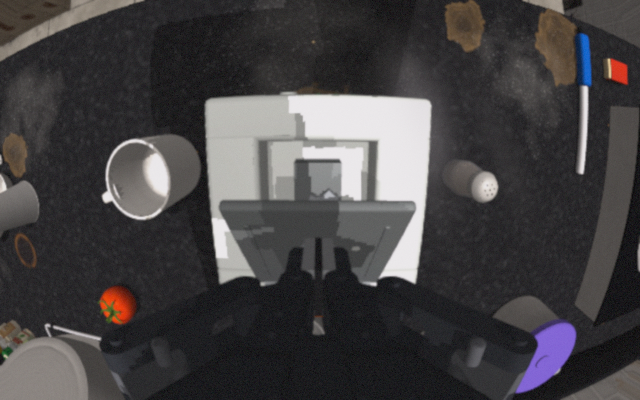

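jog_arm([
  {"x": 0, "y": 0, "z": -0.05, "wx": 0, "wy": 0, "wz": 0, "hand": 0},
  {"x": 0, "y": 0, "z": -0.1, "wx": 0, "wy": 0, "wz": 0, "hand": 0},
  {"x": 0, "y": 0, "z": -0.13, "wx": 0, "wy": 0, "wz": 0, "hand": 0},
  {"x": 0, "y": 0, "z": -0.16, "wx": 0, "wy": 0, "wz": 0, "hand": 0},
  {"x": 0, "y": 0, "z": -0.19, "wx": 0, "wy": 0, "wz": 0, "hand": 0},
  {"x": -0.02, "y": 0, "z": -0.21, "wx": 0, "wy": 0, "wz": 0, "hand": 0},
  {"x": -0.04, "y": 0, "z": -0.235, "wx": 0, "wy": 0, "wz": 0, "hand": 0},
])

```text
time: 4.05
ee_pos: [520.5, 26.3, 164.1]
tool_rot: [0.716, 0.698, 0.0, 0.0]
force: [1.3, 1.3, 0.9]
finger_gap: 0.2
```

```bash
python3 o.py 5 side wrist
```

```text
t 4.05 p [520.494  26.301 164.067] yaw 1.5447086328673791 z [ 0.001  0.    -1.   ] F [1.321 1.319 0.926] T [ 0.127 -0.236  0.006] gap 0.15750829923949125 q [-0.008  0.359  1.94   0.     0.841 -1.553]
```

View pics/side5.png

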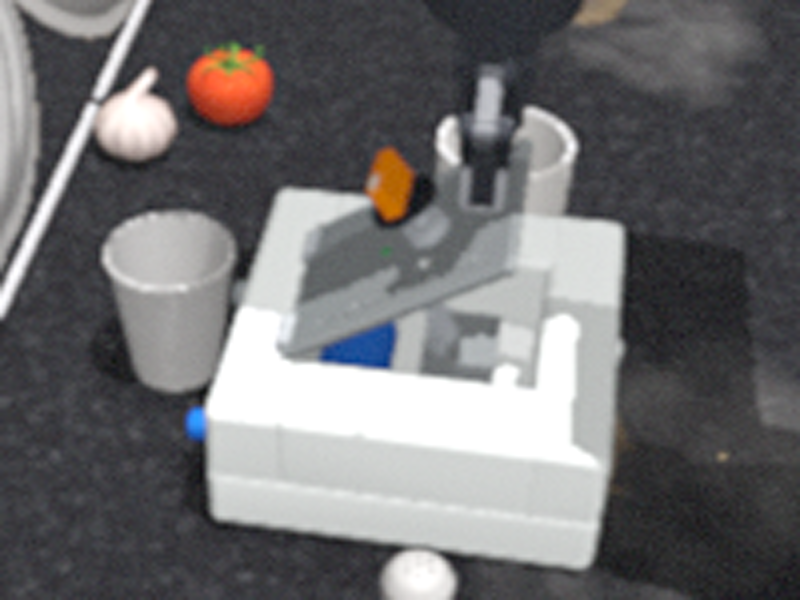

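jog_arm([
  {"x": -0.045, "y": 0, "z": -0.045, "wx": 0, "wy": 0, "wz": 0, "hand": 0},
  {"x": -0.08, "y": 0, "z": -0.095, "wx": 0, "wy": 0, "wz": 0, "hand": 0},
  {"x": -0.105, "y": 0, "z": -0.14, "wx": 0, "wy": 0, "wz": 0, "hand": 0},
  {"x": -0.125, "y": 0, "z": -0.185, "wx": 0, "wy": 0, "wz": 0, "hand": 0},
  {"x": -0.14, "y": 0, "z": -0.225, "wx": 0, "wy": 0, "wz": 0, "hand": 0},
  {"x": -0.155, "y": 0.005, "z": -0.265, "wx": 0, "wy": 0, "wz": 0, "hand": 0},
  {"x": -0.165, "y": 0.005, "z": -0.3, "wx": 0, "wy": 0, "wz": 0, "hand": 0},
  {"x": -0.175, "y": 0.005, "z": -0.33, "wx": 0, "wy": 0, "wz": 0, "hand": 0},
])

```text
time: 5.15
ee_pos: [485.4, 27.3, 97.7]
tool_rot: [0.716, 0.698, -0.0, -0.0]
force: [1.2, 0.8, 0.2]
finger_gap: 0.0
```

```bash
python3 o.py 6 side wrist
```

```text
t 5.15 p [485.441  27.262  97.737] yaw 1.544702997967899 z [-0.  0. -1.] F [1.197 0.781 0.2  ] T [ 0.021 -0.11  -0.017] gap 0.02588152895809169 q [-0.006  0.417  2.074  0.     0.65  -1.551]
```

View pics/side6.png

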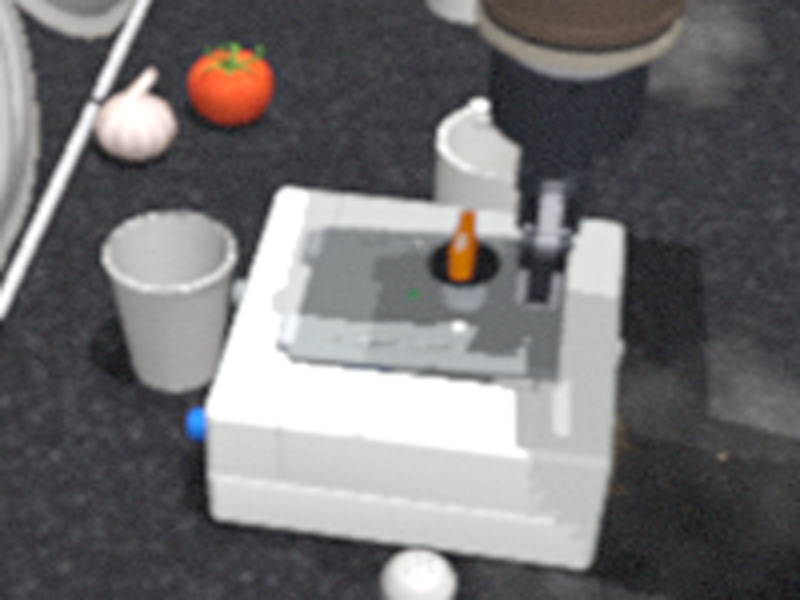

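View pics/wrist6.png

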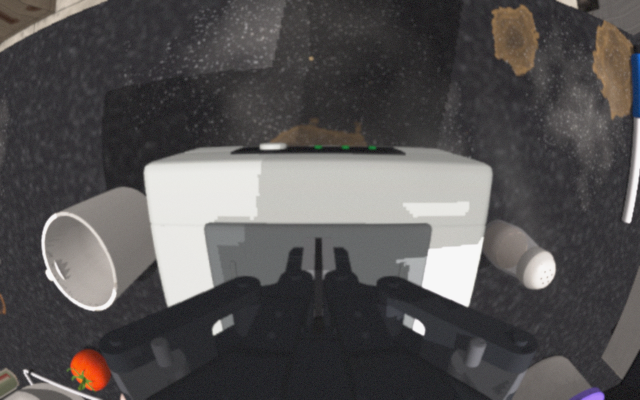

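jog_arm([
  {"x": 0, "y": 0, "z": -0.015, "wx": 0, "wy": 0, "wz": 0, "hand": 0},
  {"x": 0, "y": 0, "z": -0.03, "wx": 0, "wy": 0, "wz": 0, "hand": 0},
  {"x": -0.005, "y": 0, "z": -0.04, "wx": 0, "wy": 0, "wz": 0, "hand": 0},
])

```text
time: 5.62
ee_pos: [484.8, 27.2, 90.1]
tool_rot: [0.716, 0.698, 0.0, 0.0]
force: [0.7, 0.4, 0.8]
finger_gap: -0.0
```

jog_arm([
  {"x": 0, "y": 0, "z": -0.01, "wx": 0, "wy": 0, "wz": 0, "hand": 0},
  {"x": 0, "y": 0, "z": -0.02, "wx": 0, "wy": 0, "wz": 0, "hand": 0},
])

```text
time: 5.88
ee_pos: [484.7, 27.3, 87.3]
tool_rot: [0.716, 0.698, 0.0, 0.0]
force: [-14.2, 0.3, 65.9]
finger_gap: -0.3
```

```bash
python3 o.py 7 side
```

```text
t 5.88 p [484.73   27.253  87.258] yaw 1.5447440097600476 z [ 0.001 -0.    -1.   ] F [-14.152   0.27   65.886] T [-0.047  2.516 -0.008] gap -0.3259209589524537 q [-0.006  0.434  2.084 -0.     0.623 -1.551]
```

View pics/side7.png

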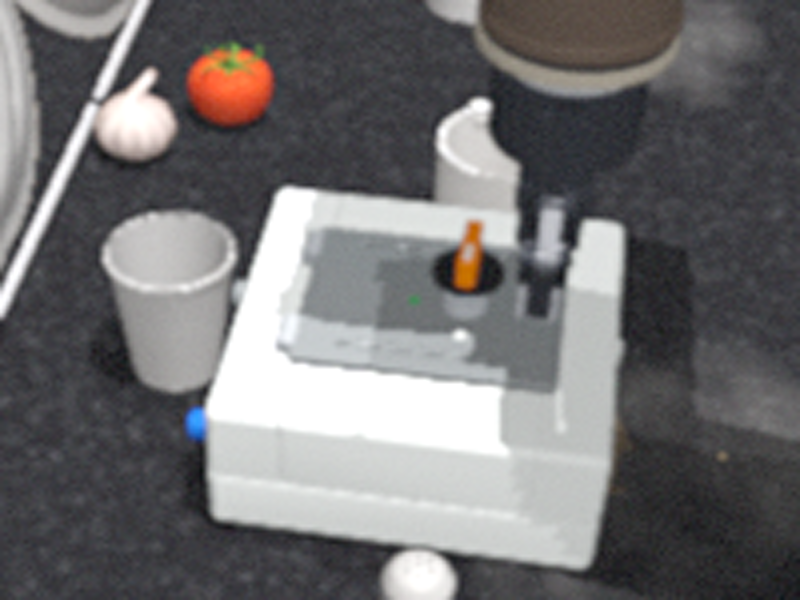

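jog_arm([
  {"x": 0, "y": 0, "z": 0.02, "wx": 0, "wy": 0, "wz": 0, "hand": 0},
  {"x": 0, "y": 0, "z": 0.15, "wx": 0, "wy": 0, "wz": 0, "hand": 0},
  {"x": 0, "y": 0, "z": 0.3, "wx": 0, "wy": 0, "wz": 0, "hand": 0},
  {"x": 0, "y": 0, "z": 0.5, "wx": 0, "wy": 0, "wz": -0.05, "hand": 30},
  {"x": 0, "y": 0, "z": 0.6, "wx": 0, "wy": 0, "wz": -0.1, "hand": 40},
  {"x": 0, "y": 0, "z": 0.6, "wx": 0, "wy": 0, "wz": -0.15, "hand": 40},
  {"x": 0, "y": 0, "z": 0.6, "wx": 0, "wy": 0, "wz": -0.2, "hand": 40},
  {"x": 0, "y": 0, "z": 0.6, "wx": 0, "wy": 0, "wz": -0.25, "hand": 40},
  {"x": 0, "y": 0, "z": 0.6, "wx": 0, "wy": 0, "wz": -0.3, "hand": 40},
  {"x": 0, "y": 0, "z": 0.6, "wx": 0, "wy": 0, "wz": -0.35, "hand": 40},
  {"x": 0, "y": 0, "z": 0.6, "wx": 0, "wy": 0, "wz": -0.4, "hand": 40},
  {"x": 0, "y": 0, "z": 0.6, "wx": 0, "wy": 0, "wz": -0.45, "hand": 40},
  {"x": 0, "y": 0, "z": 0.6, "wx": 0, "wy": 0, "wz": -0.5, "hand": 40},
  {"x": 0, "y": 0, "z": 0.6, "wx": 0, "wy": 0, "wz": -0.5, "hand": 40},
])

```text
time: 7.68
ee_pos: [484.4, 27.2, 206.1]
tool_rot: [1.0, -0.013, -0.0, 0.0]
force: [1.1, -0.3, 0.1]
finger_gap: 34.3
```

```bash
python3 o.py 8 side wrist top
```

```text
t 7.67 p [484.418  27.239 206.1  ] yaw -0.025298588200460936 z [-0. -0. -1.] F [ 1.135 -0.281  0.092] T [-0.05   0.024 -0.005] gap 34.27851168548429 q [-0.006  0.257  1.97  -0.     0.915  0.019]
```

View pics/side8.png

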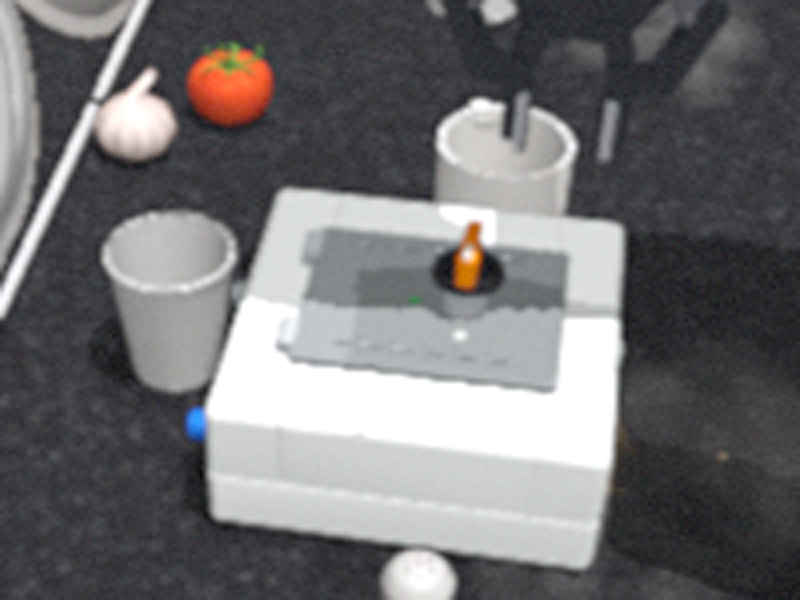

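View pics/wrist8.png

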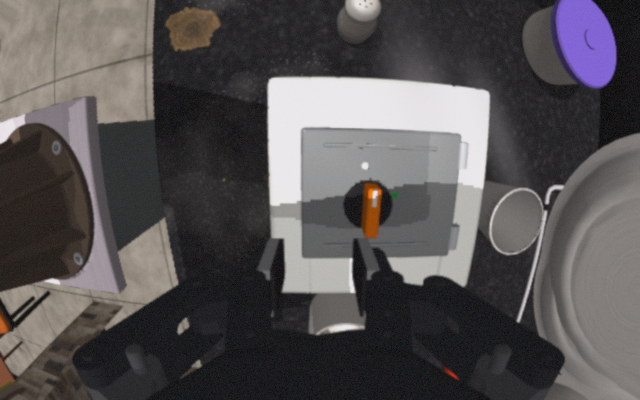

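View pics/top8.png

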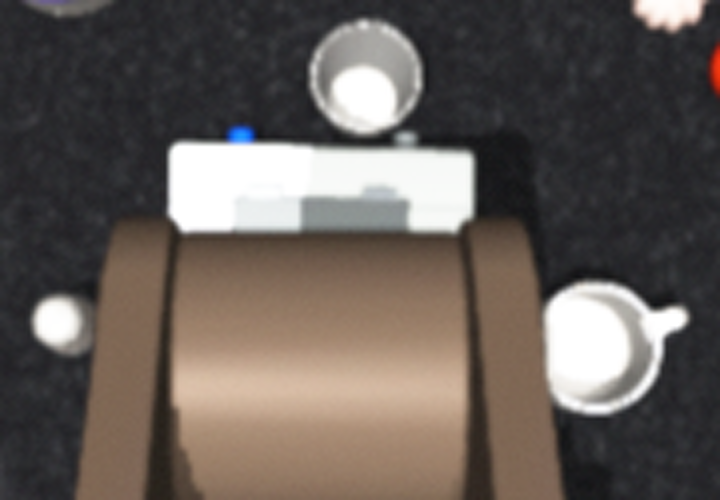

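```bash
python3 - <<'E'
from h import *
np.set_printoptions(precision=1,suppress=True)
u=np.array([468,274])/[4,3.75]+[250,125]; print('side collar',onz('side',u,136))
K,Rm,t=cam('wrist'); c=-Rm.T@t
def wz(uv,z):
    d=(np.array(uv)-K[:2,2])/K[0,0]; th=np.hypot(*d); v=Rm.T@np.r_[np.sin(th)*d/th,np.cos(th)]; return c+v*(z-c[2])/v[2]
im=cv2.imread('pics/wrist8.png'); hsv=cv2.cvtColor(im,cv2.COLOR_BGR2HSV)
m=cv2.inRange(hsv,(5,150,100),(20,255,255)); m[:,:330]=0;m[:,400:]=0;m[:170]=0;m[260:]=0
ys,xs=np.nonzero(m);print(xs.min(),xs.max(),ys.min(),ys.max(),xs.mean(),ys.mean())
cv2.imwrite('pics/w8z.png',cv2.resize(im[170:250,325:405],None,fx=7,fy=7,interpolation=cv2.INTER_CUBIC))
print(wz((368,204),136), 'white mark/dot', wz((380,187),158),wz((380,238),158),wz((364,238),158),wz((363,187),158))
E
```

```text
side collar [[523.6  32.7 136. ]]
364 381 183 237 371.49924357034797 211.2662632375189
[524.4  27.  136. ] white mark/dot [529.3  45.7 158. ] [530.7   6.7 158. ] [518.5   7.2 158. ] [517.   45.9 158. ]
```

View pics/w8z.png

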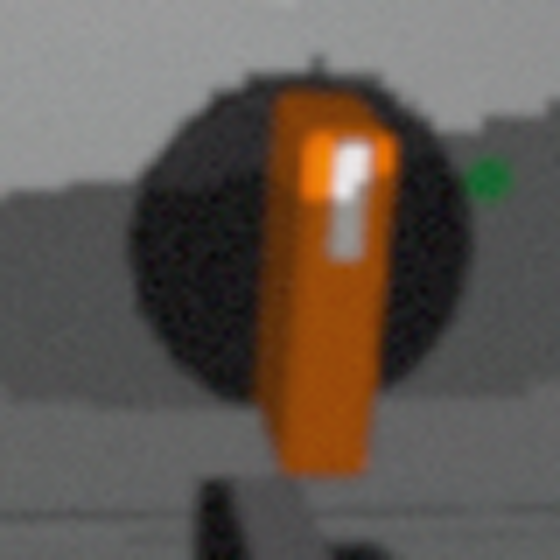

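jog_arm([
  {"x": 0.1, "y": 0, "z": 0, "wx": 0, "wy": 0, "wz": 0, "hand": 40},
  {"x": 0.195, "y": 0, "z": 0, "wx": 0, "wy": 0, "wz": 0, "hand": 40},
  {"x": 0.195, "y": 0, "z": -0.1, "wx": 0, "wy": 0, "wz": 0, "hand": 40},
  {"x": 0.195, "y": 0, "z": -0.2, "wx": 0, "wy": 0, "wz": 0, "hand": 40},
  {"x": 0.195, "y": 0, "z": -0.25, "wx": 0, "wy": 0, "wz": 0, "hand": 40},
  {"x": 0.195, "y": 0, "z": -0.25, "wx": 0, "wy": 0, "wz": 0, "hand": 40},
])

```text
time: 8.57
ee_pos: [523.2, 27.3, 155.8]
tool_rot: [1.0, -0.013, -0.001, -0.0]
force: [0.1, 0.3, -0.1]
finger_gap: 34.2
```

```bash
python3 o.py 9 side wrist
```

```text
t 8.57 p [523.17   27.255 155.795] yaw -0.025036171780603064 z [-0.001  0.    -1.   ] F [ 0.119  0.28  -0.095] T [0.045 0.03  0.041] gap 34.22382624602733 q [-0.006  0.375  1.941  0.     0.827  0.019]
```

View pics/side9.png

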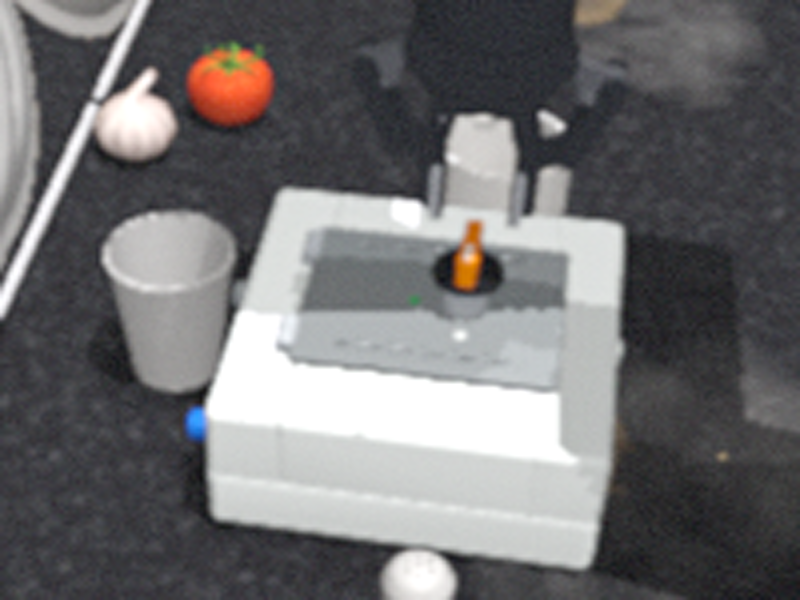

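View pics/wrist9.png

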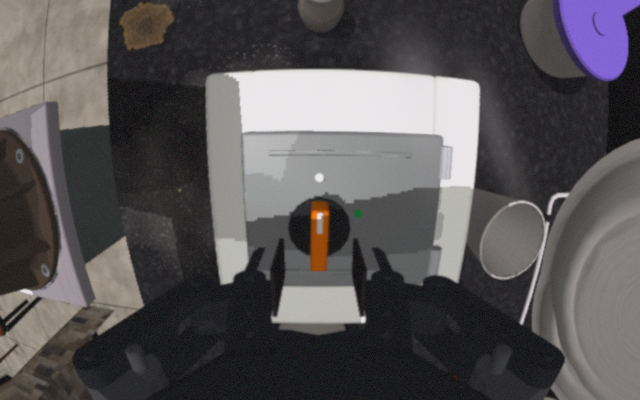

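jog_arm([
  {"x": 0, "y": 0, "z": -0.05, "wx": 0, "wy": 0, "wz": 0, "hand": 30},
  {"x": 0, "y": 0, "z": -0.1, "wx": 0, "wy": 0, "wz": 0, "hand": 26},
  {"x": 0, "y": 0, "z": -0.14, "wx": 0, "wy": 0, "wz": 0, "hand": 24},
  {"x": 0, "y": 0, "z": -0.16, "wx": 0, "wy": 0, "wz": 0, "hand": 24},
  {"x": 0, "y": 0, "z": -0.16, "wx": 0, "wy": 0, "wz": 0, "hand": 24},
])

```text
time: 9.3
ee_pos: [523.3, 27.3, 123.8]
tool_rot: [1.0, -0.013, -0.0, -0.0]
force: [0.9, 0.4, 1.0]
finger_gap: 19.9
```

```bash
python3 o.py 10 side wrist
```

```text
t 9.3 p [523.314  27.278 123.847] yaw -0.026033363944477153 z [-0.001  0.    -1.   ] F [0.867 0.375 1.006] T [-0.011  0.034 -0.015] gap 19.88678456920739 q [-0.006  0.42   1.97   0.     0.753  0.02 ]
```

View pics/side10.png

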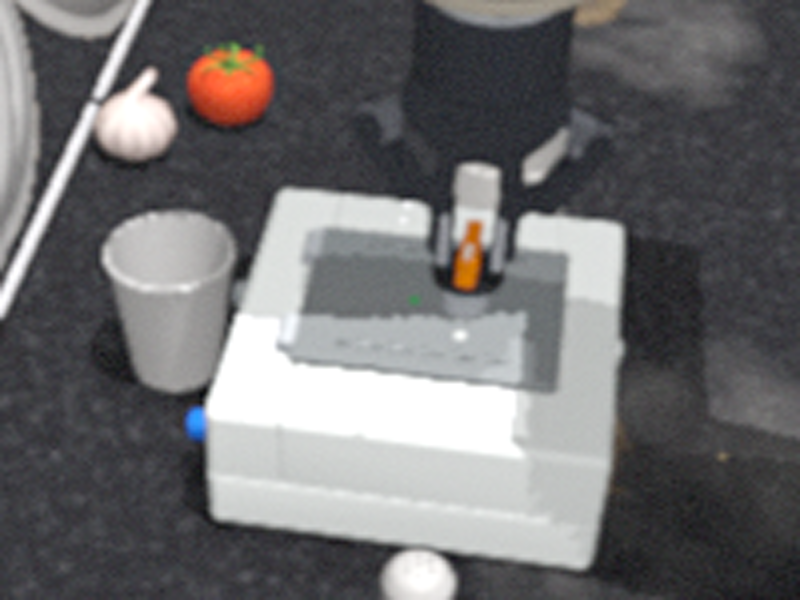

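View pics/wrist10.png

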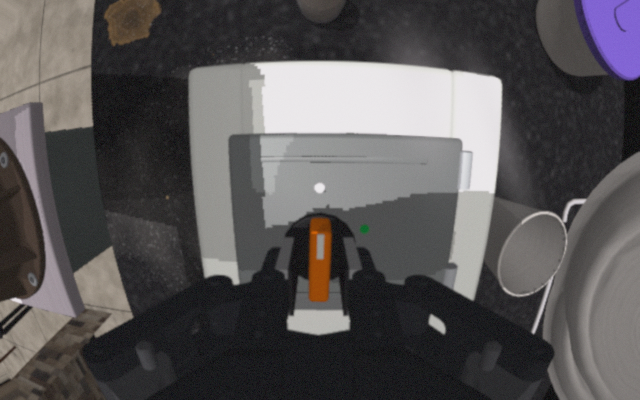

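jog_arm([
  {"x": 0, "y": 0, "z": -0.01, "wx": 0, "wy": 0, "wz": 0, "hand": 19},
  {"x": 0, "y": 0, "z": -0.02, "wx": 0, "wy": 0, "wz": 0, "hand": 19},
  {"x": 0, "y": 0, "z": -0.02, "wx": 0, "wy": 0, "wz": 0, "hand": 19},
])

```text
time: 9.78
ee_pos: [523.4, 27.2, 120.1]
tool_rot: [1.0, -0.013, -0.0, 0.0]
force: [-0.4, -0.2, 0.7]
finger_gap: 16.1
```

jog_arm([
  {"x": 0, "y": 0, "z": -0.01, "wx": 0, "wy": 0, "wz": 0, "hand": 19},
  {"x": 0, "y": 0, "z": -0.01, "wx": 0, "wy": 0, "wz": 0, "hand": 19},
])

```text
time: 10.02
ee_pos: [523.4, 27.3, 118.1]
tool_rot: [1.0, -0.013, -0.0, -0.0]
force: [0.5, -0.1, 0.8]
finger_gap: 16.5
```

jog_arm([
  {"x": 0, "y": 0, "z": -0.01, "wx": 0, "wy": 0, "wz": 0, "hand": 19},
  {"x": 0, "y": 0, "z": -0.01, "wx": 0, "wy": 0, "wz": 0, "hand": 19},
])

```text
time: 10.28
ee_pos: [523.6, 27.3, 116.2]
tool_rot: [1.0, -0.013, 0.0, 0.0]
force: [0.4, -0.9, 0.8]
finger_gap: 15.9
```

jog_arm([
  {"x": 0, "y": 0, "z": -0.01, "wx": 0, "wy": 0, "wz": 0, "hand": 19},
  {"x": 0, "y": 0, "z": -0.01, "wx": 0, "wy": 0, "wz": 0, "hand": 19},
])

```text
time: 10.52
ee_pos: [523.7, 27.2, 114.3]
tool_rot: [1.0, -0.013, 0.0, -0.0]
force: [-1.9, 1.1, 4.4]
finger_gap: 15.7
```

jog_arm([
  {"x": 0, "y": 0, "z": -0.005, "wx": 0, "wy": 0, "wz": 0, "hand": 5},
  {"x": 0, "y": 0, "z": -0.005, "wx": 0, "wy": 0, "wz": 0, "hand": 5},
  {"x": 0, "y": 0, "z": -0.005, "wx": 0, "wy": 0, "wz": 0, "hand": 5},
], squeeze=25)

```text
time: 10.9
ee_pos: [523.9, 27.3, 113.5]
tool_rot: [1.0, -0.013, 0.0, -0.0]
force: [0.1, 1.0, 4.8]
finger_gap: 9.6
```

```bash
python3 o.py 11 wrist
```

```text
t 10.9 p [523.933  27.309 113.453] yaw -0.026087441937488475 z [ 0.001  0.    -1.   ] F [0.12  0.976 4.823] T [ 0.102 -0.025  0.017] gap 9.5566422305638 q [-0.006  0.435  1.978  0.     0.728  0.02 ]
```

View pics/wrist11.png

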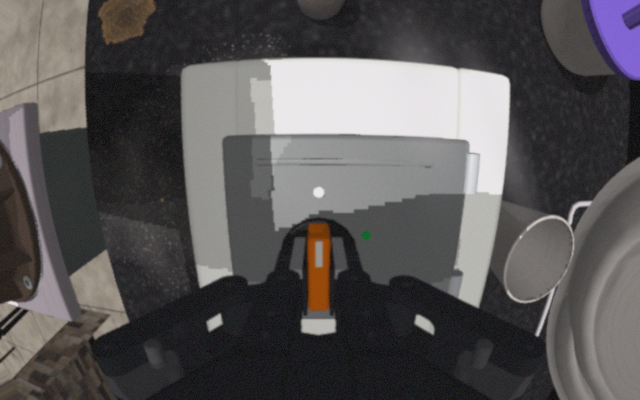

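jog_arm([
  {"x": 0, "y": 0, "z": -0.005, "wx": 0, "wy": 0, "wz": 0, "hand": 5},
  {"x": 0, "y": 0, "z": -0.01, "wx": 0, "wy": 0, "wz": 0, "hand": 5},
  {"x": 0, "y": 0, "z": -0.015, "wx": 0, "wy": 0, "wz": 0, "hand": 5},
])

```text
time: 11.32
ee_pos: [524.0, 27.3, 110.5]
tool_rot: [1.0, -0.013, 0.0, -0.0]
force: [-0.3, 0.5, 7.4]
finger_gap: 9.5
```

jog_arm([
  {"x": 0, "y": 0, "z": -0.004, "wx": 0, "wy": 0, "wz": 0, "hand": 5},
])

```text
time: 11.45
ee_pos: [524.0, 27.3, 109.7]
tool_rot: [1.0, -0.013, 0.0, -0.0]
force: [-0.0, 1.2, 7.3]
finger_gap: 9.4
```

jog_arm([
  {"x": 0, "y": 0, "z": -0.004, "wx": 0, "wy": 0, "wz": 0, "hand": 5},
])

```text
time: 11.58
ee_pos: [524.0, 27.3, 109.0]
tool_rot: [1.0, -0.013, 0.001, -0.0]
force: [-1.3, -0.3, 13.9]
finger_gap: 9.7
```

jog_arm([
  {"x": 0, "y": 0, "z": -0.004, "wx": 0, "wy": 0, "wz": 0, "hand": 5},
])

```text
time: 11.7
ee_pos: [524.1, 27.2, 108.5]
tool_rot: [1.0, -0.013, 0.001, -0.0]
force: [-3.6, -0.8, 20.7]
finger_gap: 9.6
```

jog_arm([
  {"x": 0, "y": 0, "z": 0.002, "wx": 0, "wy": 0, "wz": 0, "hand": 5},
  {"x": 0, "y": 0, "z": 0.002, "wx": 0, "wy": 0, "wz": 0, "hand": 5},
])

```text
time: 11.95
ee_pos: [524.0, 27.3, 108.9]
tool_rot: [1.0, -0.013, 0.001, -0.0]
force: [-1.8, 0.0, 12.9]
finger_gap: 9.5
```

```bash
python3 o.py 12 side
```

```text
t 11.95 p [524.041  27.264 108.863] yaw -0.02605390730919389 z [ 0.001  0.    -1.   ] F [-1.849  0.005 12.909] T [ 0.095  0.357 -0.001] gap 9.503330275176756 q [-0.006  0.442  1.982  0.     0.717  0.02 ]
```

View pics/side12.png

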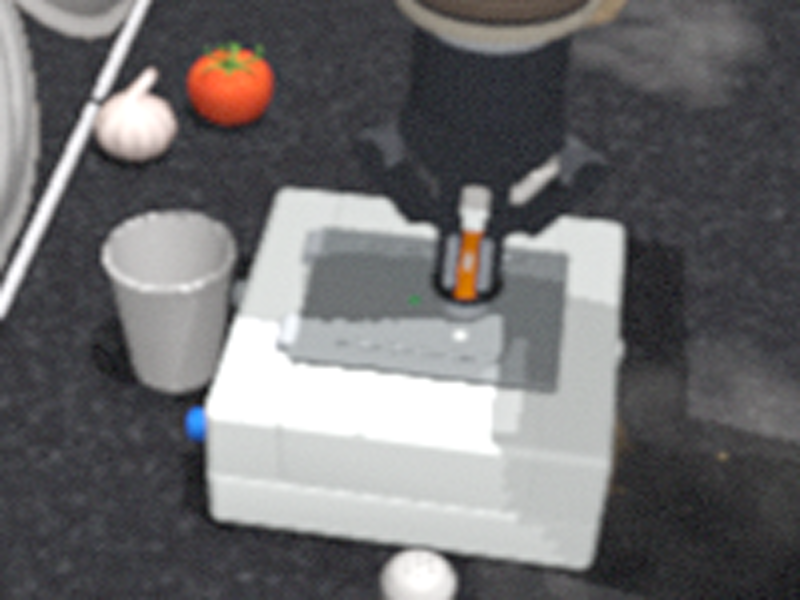

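jog_arm([
  {"x": 0, "y": 0, "z": 0, "wx": 0, "wy": 0, "wz": -0.02, "hand": 5},
  {"x": 0, "y": 0, "z": 0, "wx": 0, "wy": 0, "wz": -0.04, "hand": 5},
  {"x": 0, "y": 0, "z": 0, "wx": 0, "wy": 0, "wz": -0.06, "hand": 5},
  {"x": 0, "y": 0, "z": 0, "wx": 0, "wy": 0, "wz": -0.08, "hand": 5},
  {"x": 0, "y": 0, "z": 0, "wx": 0, "wy": 0, "wz": -0.1, "hand": 5},
  {"x": 0, "y": 0, "z": 0, "wx": 0, "wy": 0, "wz": -0.12, "hand": 5},
])

```text
time: 12.75
ee_pos: [524.5, 27.3, 108.9]
tool_rot: [0.98, -0.201, 0.001, -0.0]
force: [0.5, 0.5, 11.7]
finger_gap: 9.3
```

```bash
python3 o.py 13 wrist
```

```text
t 12.75 p [524.515  27.251 108.929] yaw -0.4050763641324928 z [ 0.002 -0.    -1.   ] F [ 0.465  0.52  11.733] T [0.012 0.027 0.063] gap 9.321272249193061 q [-0.006  0.442  1.981 -0.     0.716  0.399]
```

View pics/wrist13.png

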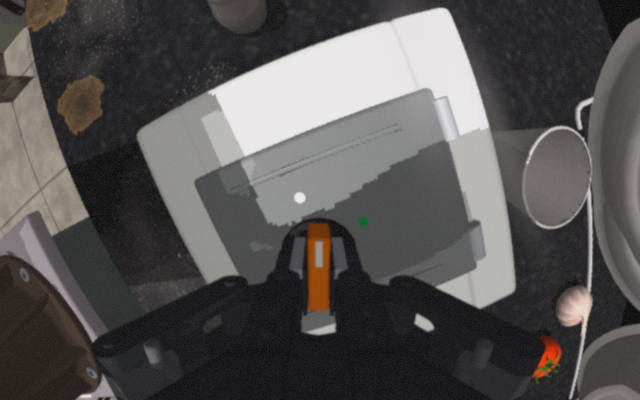

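jog_arm([
  {"x": 0, "y": 0, "z": 0, "wx": 0, "wy": 0, "wz": -0.025, "hand": 5},
  {"x": 0, "y": 0, "z": 0, "wx": 0, "wy": 0, "wz": -0.05, "hand": 5},
  {"x": 0, "y": 0, "z": 0, "wx": 0, "wy": 0, "wz": -0.075, "hand": 5},
  {"x": 0, "y": 0, "z": 0, "wx": 0, "wy": 0, "wz": -0.1, "hand": 5},
  {"x": 0, "y": 0, "z": 0, "wx": 0, "wy": 0, "wz": -0.125, "hand": 5},
  {"x": 0, "y": 0, "z": 0, "wx": 0, "wy": 0, "wz": -0.15, "hand": 5},
  {"x": 0, "y": 0, "z": 0, "wx": 0, "wy": 0, "wz": -0.175, "hand": 5},
  {"x": 0, "y": 0, "z": 0, "wx": 0, "wy": 0, "wz": -0.2, "hand": 5},
])

```text
time: 13.8
ee_pos: [525.2, 26.9, 109.0]
tool_rot: [0.869, -0.494, 0.001, -0.001]
force: [3.0, -4.7, 10.4]
finger_gap: 9.4
```

```bash
python3 o.py 14
```

```text
t 13.8 p [525.156  26.882 109.038] yaw -1.0337403257657374 z [ 0.003 -0.    -1.   ] F [ 3.028 -4.737 10.355] T [-0.858 -0.595  0.053] gap 9.37624060326458 q [-0.006  0.442  1.981 -0.001  0.715  1.028]
```

jog_arm([
  {"x": 0, "y": 0, "z": 0, "wx": 0, "wy": 0, "wz": -0.02, "hand": 5},
  {"x": 0, "y": 0, "z": 0, "wx": 0, "wy": 0, "wz": -0.04, "hand": 5},
  {"x": 0, "y": 0, "z": 0, "wx": 0, "wy": 0, "wz": -0.06, "hand": 5},
  {"x": 0, "y": 0, "z": 0, "wx": 0, "wy": 0, "wz": -0.08, "hand": 5},
  {"x": 0, "y": 0, "z": 0, "wx": 0, "wy": 0, "wz": -0.1, "hand": 5},
  {"x": 0, "y": 0, "z": 0, "wx": 0, "wy": 0, "wz": -0.12, "hand": 5},
])

```text
time: 14.55
ee_pos: [525.4, 26.6, 109.1]
tool_rot: [0.762, -0.648, 0.002, -0.001]
force: [4.3, -7.5, 10.3]
finger_gap: 9.4
```

```bash
python3 o.py 15
```

```text
t 14.55 p [525.37   26.569 109.1  ] yaw -1.4099898999249845 z [ 0.004 -0.001 -1.   ] F [ 4.308 -7.536 10.315] T [-1.631 -0.78   0.087] gap 9.435759183228324 q [-0.006  0.442  1.981 -0.001  0.715  1.405]
```

jog_arm([
  {"x": 0, "y": -0.003, "z": 0, "wx": 0, "wy": 0, "wz": 0, "hand": 5},
  {"x": 0, "y": -0.004, "z": 0, "wx": 0, "wy": 0, "wz": -0.01, "hand": 5},
  {"x": 0, "y": -0.004, "z": 0, "wx": 0, "wy": 0, "wz": -0.02, "hand": 5},
  {"x": 0, "y": -0.004, "z": 0, "wx": 0, "wy": 0, "wz": -0.03, "hand": 5},
  {"x": 0, "y": -0.004, "z": 0, "wx": 0, "wy": 0, "wz": -0.03, "hand": 5},
])

```text
time: 15.18
ee_pos: [525.4, 26.1, 109.1]
tool_rot: [0.731, -0.683, 0.001, -0.001]
force: [3.6, -3.3, 10.9]
finger_gap: 9.1
```

```bash
python3 o.py 16 wrist side
```

```text
t 15.18 p [525.4    26.147 109.096] yaw -1.5029461493512901 z [ 0.004 -0.    -1.   ] F [ 3.633 -3.286 10.908] T [-0.676 -0.724 -0.037] gap 9.071779783530898 q [-0.008  0.442  1.981 -0.001  0.715  1.496]
```

View pics/wrist16.png

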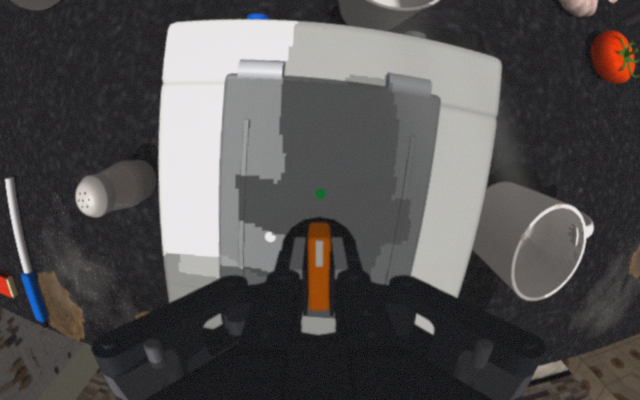

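View pics/side16.png

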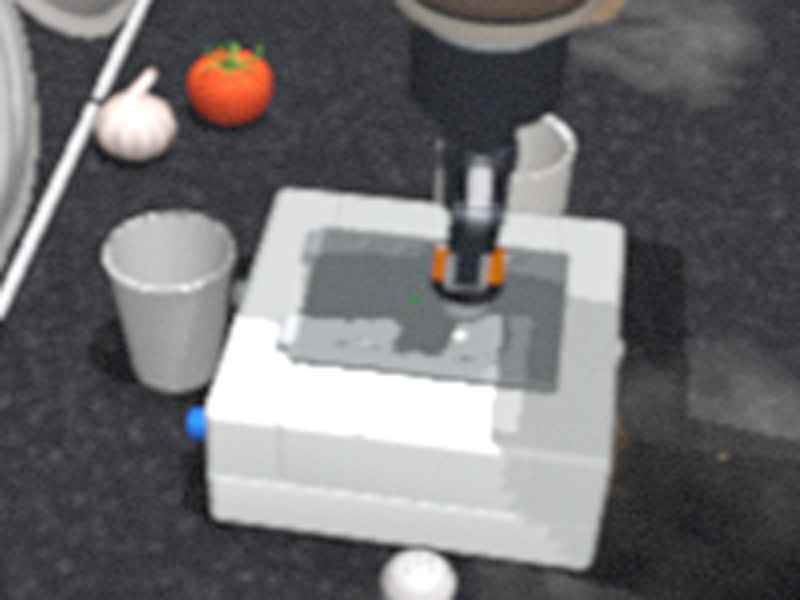

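jog_arm([
  {"x": 0, "y": 0, "z": 0.005, "wx": 0, "wy": 0, "wz": 0, "hand": 5},
  {"x": 0, "y": 0, "z": 0.01, "wx": 0, "wy": 0, "wz": 0, "hand": 5},
  {"x": 0, "y": 0, "z": 0.0125, "wx": 0, "wy": 0, "wz": 0, "hand": 5},
  {"x": 0, "y": 0, "z": 0.0125, "wx": 0, "wy": 0, "wz": 0, "hand": 5},
])

```text
time: 15.78
ee_pos: [525.3, 26.2, 111.4]
tool_rot: [0.731, -0.683, 0.001, -0.001]
force: [5.1, -3.2, 6.4]
finger_gap: 9.4
```

```bash
python3 o.py 17
```

```text
t 15.78 p [525.343  26.154 111.427] yaw -1.5024776855930442 z [ 0.003 -0.    -1.   ] F [ 5.131 -3.164  6.426] T [-0.619 -0.945  0.065] gap 9.36828637382658 q [-0.008  0.439  1.979 -0.001  0.721  1.495]
```

jog_arm([
  {"x": 0, "y": 0, "z": 0, "wx": 0, "wy": 0, "wz": 0, "hand": 25},
  {"x": 0, "y": 0, "z": 0, "wx": 0, "wy": 0, "wz": 0, "hand": 25},
  {"x": 0, "y": 0, "z": 0.01, "wx": 0, "wy": 0, "wz": 0, "hand": 28},
  {"x": 0, "y": 0, "z": 0.03, "wx": 0, "wy": 0, "wz": 0, "hand": 28},
  {"x": 0, "y": 0, "z": 0.1, "wx": 0, "wy": 0, "wz": 0, "hand": 28},
  {"x": 0, "y": 0, "z": 0.25, "wx": 0, "wy": 0, "wz": 0, "hand": 28},
  {"x": 0, "y": 0, "z": 0.5, "wx": 0, "wy": 0, "wz": 0, "hand": 28},
  {"x": -0.3, "y": 0, "z": 0.7, "wx": 0, "wy": 0, "wz": 0, "hand": 28},
  {"x": -0.3, "y": 0, "z": 0.7, "wx": 0, "wy": 0, "wz": 0, "hand": 28},
])

```text
time: 16.9
ee_pos: [461.8, 26.5, 253.5]
tool_rot: [0.731, -0.683, 0.001, -0.001]
force: [-0.4, 0.1, -0.4]
finger_gap: 24.0
```

```bash
python3 o.py 18 wrist side top
```

```text
t 16.9 p [461.844  26.525 253.519] yaw -1.5024619037029854 z [ 0.003 -0.    -1.   ] F [-0.376  0.114 -0.355] T [ 0.006 -0.002 -0.039] gap 24.02349865170679 q [-0.008  0.166  1.956  0.     1.016  1.494]
```

View pics/wrist18.png

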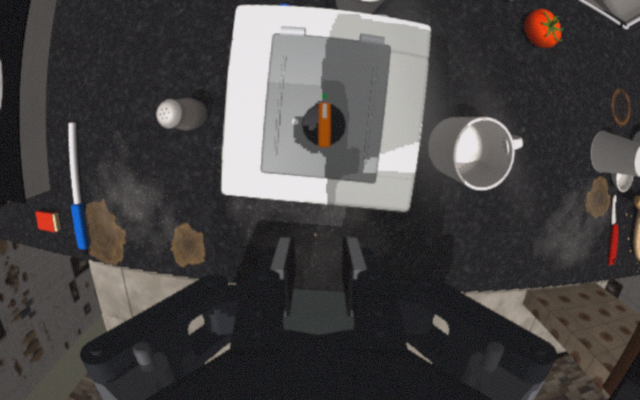

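View pics/side18.png

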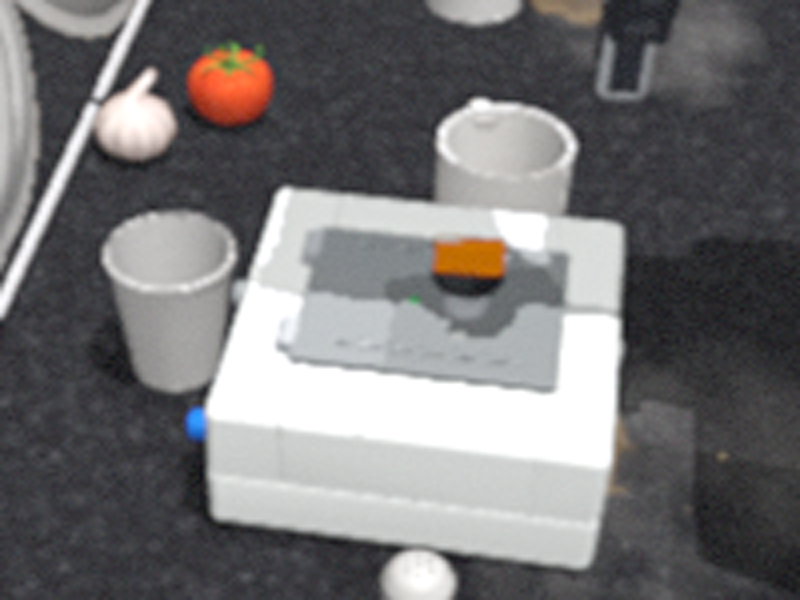

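```bash
python3 - <<'E'
from h import *
np.set_printoptions(precision=2,suppress=True)
K,Rm,t=cam('wrist'); c=-Rm.T@t
im=capture('wrist')[:,:,::-1]; hsv=cv2.cvtColor(im.copy(),cv2.COLOR_BGR2HSV)
m=cv2.inRange(hsv,(5,150,60),(22,255,255)); m[:,:290]=0;m[:,360:]=0;m[:80]=0;m[170:]=0
ys,xs=np.nonzero(m)
def wz(uv,z):
    d=(np.array(uv)-K[:2,2])/K[0,0]; th=np.hypot(*d); v=Rm.T@np.r_[np.sin(th)*d/th,np.cos(th)]; return c+v*(z-c[2])/v[2]
P=np.array([wz(p,155) for p in zip(xs,ys)])
l=cv2.fitLine(P[:,:2].astype(np.float32),cv2.DIST_L2,0,.01,.01).ravel(); print('bar dir',np.arctan2(l[1],l[0]),'rel purifier',np.arctan2(l[1],l[0])+.026, P.mean(0))
# bar edges heights in side view: front/back top edge centre row
def bars(f,cap=None):
    a=cap if cap is not None else cv2.imread(f)
    h=cv2.cvtColor(a,cv2.COLOR_BGR2HSV); m=cv2.inRange(h,(5,150,60),(22,255,255)); m[:180]=0;m[225:]=0;m[:,:340]=0;m[:,:]=m
    ys,xs=np.nonzero(m[:, :390]); return xs.min(),xs.max(),ys.min(),ys.max()
s=capture('side')[:,:,::-1].copy(); cv2.imwrite('pics/sfull.png',s); print(bars(None,s))
ctr=np.array([523.5,26.5]);ex=np.array([1,-.026]);ey=np.array([.026,1])
for dz in (0,-1.8,-6):
    q=[np.r_[ctr+ex*a+ey*b,z+dz] for a in(-19,19) for b in(-5,5) for z in(136,158)]
    p=proj('side',q);print(dz,p.min(0),p.max(0))
E
```

```text
bar dir 0.0607076 rel purifier 0.0867076 [522.56  25.53 155.  ]
(np.int64(359), np.int64(375), np.int64(189), np.int64(199))
0 [358.23 185.94] [377.11 198.73]
-1.8 [358.19 186.59] [377.04 199.36]
-6 [358.08 188.1 ] [376.87 200.82]
```

View pics/top18.png

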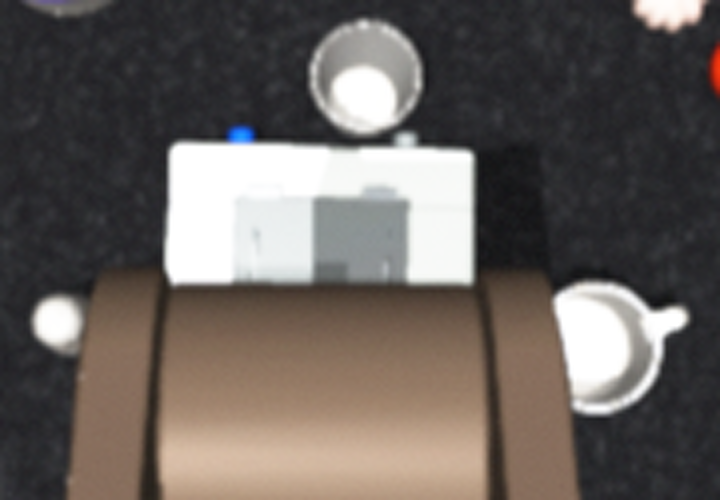

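```bash
python3 -c "
from plant import *
print(close_job())"
```

```text
the job is handed in; nothing more can be done
None
```

The hatch is shut and the stud is pushed in, turned clockwise and sprung up into its lock. I then let go, withdrew the gripper and handed the job in at about 17 s of the 72 s allowed. No verdict is reported.

- **Hatch:** I pushed it shut on its front strip with closed fingers. The last 4 mm went firmer than intended. The wrist force was about 66 N against the housing (limit 120 N), and I backed off at once.
- **Push:** I gripped the bar with the fingertips on the collar. The stud met its floor after about 6 mm, with a brief peak of about 21 N, and I eased to about 13 N before turning.
- **Turn:** It went to about 1.48 rad. The wrist torque about the vertical stayed under 0.1 N m at every reading, with no sign of the end wall. Side force reached about 9 N from slight misalignment, and I corrected the position before finishing.
- **Lock:** Still gripped, the stud rose 2.3 mm under about 6 N of spring force. Under the ledge it could not have risen that far, so I take it to be in the notch.

**Last checks:**
- The hatch is down, and the bar lies along it with its white mark to the hinge. I measured the turn as about 1.48 rad.
- The wrist force is about zero.
- The shaker, mug and cup look unmoved in the pictures.
- The side picture was too coarse to confirm the stud's final height to the millimetre.

**Disagreement with the brief:** The fingertips appeared to be about 20 mm behind the reported tool point, not 14 mm ahead of it. I went by the pictures and by contact instead.

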